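# Load the saw stand with trunking

### The job

Get the long white trunking ready for sawing: set it down across both forked rests of the yellow saw stand, lying in the two forks lid side up and centred lengthways, so that it sticks out about equally at both ends. Put it down, do not drop it, and leave the black trunking and the short white offcut where they lie.

Things in the scene. Friction and masses are not known exactly. Their poses are not given: they have to be found in the camera images.
- white_trunking: The piece to move: closed length of white plastic cable trunking, 240 long (x) x 30 wide (y) x 30 high (z), about 0.1 kg. Origin: centre of the underside, z up. It lies lid up on the bench, x roughly along world x, beside the black trunking and the offcut in any order, 40 mm or more free beside its middle. Thin grey lid seam high on its sides, dark ends.
- black_trunking: A black length of the same trunking, 240 x 30 x 30, origin and axes alike. Not to be moved.
- white_offcut: A short white offcut of the same trunking, 100 x 30 x 30, origin and axes alike. Not to be moved.
- saw_stand: Yellow stand fixed to the bench. Origin: centre of its underside, at bench level; x from rest to rest. Base 180 (x) x 80 (y) x 12 high. Two rests at x = -60 and 60, each 16 thick, 80 wide: flat black seat 80 above the bench, a 12 wide prong each side rising to 100, so a fork 56 wide about y = 0. Open between the rests. Loaded, the trunking's x is along the stand's x, either way round.
There are look-alikes about, which are no part of the job. There is more than one size of the white_trunking; the one meant has the size given above.

How it is judged:
At the end, for the whole second after the job is handed in: The long white trunking lies lid up and still on both seats between the prongs (height within 6 mm, sideways 16 mm, 15 degrees), its middle within 20 mm of the stand's middle lengthways; the black trunking and the offcut are within 30 mm of where they began (x of white_trunking in the frame of saw_stand between -0.02 and 0.02 m and y of white_trunking in the frame of saw_stand between -0.016 and 0.016 m and z of white_trunking in the frame of saw_stand between 0.074 and 0.086 m and angle between the x axis of white_trunking and the x axis of saw_stand, either way round below 0.26 rad and angle between white_trunking's own z axis and vertical below 0.1 rad and linear speed of white_trunking below 0.02 m/s and distance of each of black_trunking, white_offcut from where it was at the start of the episode below 0.03 m); the robot touches nothing.
It fails at once if the white trunking is dropped: it falls faster than 0.7 m/s (a drop of 25 mm or more) with the fingers off it (linear speed of white_trunking above 0.7 m/s and contact force between white_trunking and the fingers below 0.05 N).
It fails at once if the black trunking is moved by more than 30 mm (distance of black_trunking from where it was at the start of the episode above 0.03 m).
It fails at once if the white offcut is moved by more than 30 mm (distance of white_offcut from where it was at the start of the episode above 0.03 m).
It also fails if it takes over 34 s, if anything falls off the work surface, if the arm or the gripper's body presses on something with over 40 N, if the wrist force passes 120 N, or if a joint passes its speed limit or range.

### The arm

A 6-joint arm with a two-finger parallel gripper is mounted at the origin on the work surface. World frame = base frame: x ahead of the robot, y to its left, z up, the work surface at z = 0. Lengths are in m, angles in rad, forces in N, time in s.
With the tool pointing down it reaches from about 0.4 to 0.825 m from the base axis. Payload 7 kg.
Tool frame: the origin (TCP) lies midway between the tips of the shut fingers; the grasp point (between the pads) lies 19 mm behind it; z points along the fingers, y is the line along which they close (so a half turn about z gives the same grasp; the last joint's range is limited). The gripper opens to 88 mm and grips with 3 to 60 N. Pads are 19 mm wide; open, the fingers measure 130 mm over their backs; the gripper's body (78 mm by 193 mm) begins 47 mm behind the grasp point.
Start: joints at [-1.012, 0.359, 0.012, 0, -1.224, -0.288], TCP at [0.181, -0.65, 0.203] pointing down, gripper open.
Joint ranges: [-3.07, 3.07], [-1.43, 2.12], [-1.02, 1.25], [-3.03, 1.67], [-3.05, -0], [-3.03, 3.03]. Speed limits (rad/s): [2.39, 2.39, 3.01, 3.14, 3.14, 3.14].

### API

Orientations are given as [roll, pitch, yaw] about the fixed x, y, z axes, in that order (R = Rz(yaw) Ry(pitch) Rx(roll)).
In Python, from station import monitor, viewer, arm gives the robot as it stands.
- The arm moves only by the tool move_arm, never from a script. Its argument "deltas" is a list that holds one entry, the list of rows, each a list of 7 numbers: the turn, a rotation vector about the tool's x, y, z in degrees, then the shift along the tool's x, y, z in m, then the finger opening in m, from 0 to 0.0876. A call has 1 to 12 rows; each row is the pose to reach, as a shift and turn from the pose commanded when the call began, along the tool's axes at that moment; what a row does not reach only later rows make up. A row lasts 1/12 s, in which the tool goes at most 41.7 mm and 7.16 degrees, less where a joint would pass 70% of its speed; a pose out of reach is approached as far as the arm can. A call with a gripper value outside its range is refused whole. The fingers move at their own pace and stop on an object; "force" is the grip in N (left out, the last holds). Time passes only in rows, so rows that repeat a pose let the fingers close. It gives the time, the measured TCP pose, the force and the opening at its end, in the units of the state.
- monitor.get_state(): the state, without advancing time (a new reading comes with each control period).
- viewer.grab_frame(name): name is "scene" or "top" or "wrist"; returns a dict with "frame" (384x512x3 uint8, blue, green, red), "vfov" (degrees; the focal length in pixels is half the picture's height over the tangent of half this angle, whatever the lens; pixels are square), "cx", "cy" (the principal point, pixels), "D" ([k1, k2, p1, p2, k3] as OpenCV has them; the pictures are not rectified), "xyz" and "orientation" of the camera in the world; the wrist camera has in their place "hand_eye" (4x4, takes a point from camera to tool coordinates, whose origin is the TCP and whose axes are the flange's). Camera axes: x right, y down, z forward; pixel columns grow to the right and rows downward; lengths in m; the calibration is good to about 2 mm. A picture is of the moment at which its call begins: read the wrist's pose just before it. There is no depth.
- arm.job_done(): hands the job in, once; it reports no verdict.
The state is a dict: "t": time; "q": joint angles; "qd": joint speeds; "joint_efforts": joint torques, N m; "eef_pos": TCP position; "ee_rot": TCP orientation; "force": force on the tool from outside, world axes, zero at the start; "moment": the same for the moment, N m; "width": finger opening in m.
Only numpy, scipy, OpenCV 4.12 (cv2) and the standard library are available. Lean on these libraries where they do the work, as an engineer would, in place of code of your own. Each camera call takes 0.05 s, during which the arm holds its last target. There are 200 camera calls.

## Working session

There is one attempt and no reset: what is moved stays moved. The work goes in short steps, Python scripts to look and compute and a tool call to move; the robot and the scene stay as the last step left them, time stands still between calls to the robot, and variables do not carry over. Pictures are saved under pics/ and viewed, on a budget of 10 in all, crops included, one or two more only if the job needs it, and the job is handed in when it is done.

Besides the shell and the picture viewer there is one more tool, called after "Request:" as name([rows], argument=value, ...), one row to a line, values as JSON. move_arm: Moves the arm, as the interface text tells. Its arguments: {"type":"object","properties":{"deltas":{"type":"array","items":{"type":"array","items":{"type":"array","items":{"type":"number"}}}},"force":{"type":"number"}},"required":["deltas"]}

```bash
mkdir -p pics; python3 - <<'E'
from station import monitor, viewer, arm
import cv2,numpy as np
s=monitor.get_state();print({k:np.round(v,3).tolist() for k,v in s.items()})
import pickle
for n in ("top","scene"):
    f=viewer.grab_frame(n);pickle.dump(f,open(n+"0.pkl","wb"));cv2.imwrite(f"pics/{n}0.png",f["frame"])
    print(n,{k:v for k,v in f.items() if k!="frame"})
E
```

```text
{'t': 0.0, 'q': [-1.012, 0.359, 0.011, -0.0, -1.224, -0.288], 'qd': [-0.0, -0.001, 0.0, -0.001, 0.001, -0.002], 'joint_efforts': [-0.001, -58.272, 29.305, 6.997, 0.007, -0.0], 'eef_pos': [0.18, -0.65, 0.202], 'ee_rot': [3.14, -0.0, -2.871], 'force': [0.374, -0.193, -0.086], 'moment': [0.025, 0.046, -0.05], 'width': 0.088}
top {'vfov': 55.99302921590437, 'cx': 251.9555320552201, 'cy': 190.32339791321434, 'D': array([-0.00834578,  0.        ,  0.        ,  0.        ,  0.        ]), 'xyz': array([0.39385629, 0.08215913, 0.9743337 ]), 'orientation': array([-3.02380017,  0.00926918, -1.60047896])}
scene {'vfov': 42.79312821725886, 'cx': 250.73335732748507, 'cy': 190.23706941158017, 'D': array([-0.21655724,  0.        ,  0.        ,  0.        ,  0.        ]), 'xyz': array([1.24148076, 0.59637494, 1.10172936]), 'orientation': array([-2.43310654,  0.00278051,  2.15860341])}
```

View pics/top0.png

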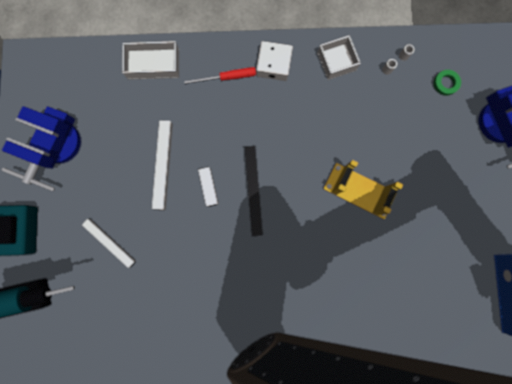

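View pics/scene0.png

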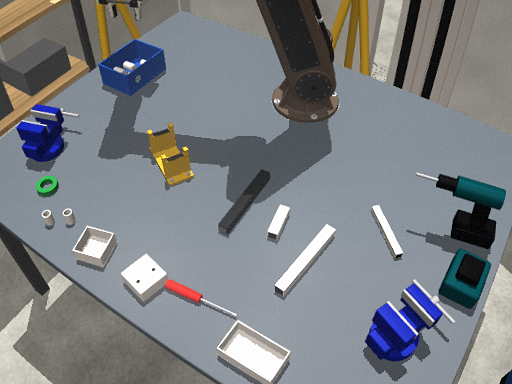

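```bash
cat >h.py <<'E'
import numpy as np,cv2,pickle
from scipy.spatial.transform import Rotation as R
def K(f):
    F=f["frame"].shape[0]/2/np.tan(np.radians(f["vfov"]/2))
    return np.array([[F,0,f["cx"]],[0,F,f["cy"]],[0,0,1.]])
def pose(f,s=None):
    if "hand_eye" in f:
        T=np.eye(4);T[:3,:3]=R.from_euler("xyz",s["ee_rot"]).as_matrix();T[:3,3]=s["eef_pos"]
        T=T@np.array(f["hand_eye"]);return T[:3,:3],T[:3,3]
    return R.from_euler("xyz",f["orientation"]).as_matrix(),np.array(f["xyz"])
def cast(f,uv,z,s=None):
    Rm,p=pose(f,s)
    n=cv2.undistortPoints(np.array(uv,float).reshape(-1,1,2),K(f),f["D"]).reshape(-1,2)
    d=np.c_[n,np.ones(len(n))]@Rm.T
    return p+d*((z-p[2])/d[:,2])[:,None]
def proj(f,X,s=None):
    Rm,p=pose(f,s);X=(np.atleast_2d(X)-p)@Rm
    return cv2.projectPoints(X,np.zeros(3),np.zeros(3),K(f),f["D"])[0].reshape(-1,2)
E
python3 - <<'E'
from h import *
out=[]
for n in("top","scene"):
    f=pickle.load(open(n+"0.pkl","rb"));im=f["frame"];hsv=cv2.cvtColor(im,cv2.COLOR_BGR2HSV)
    ms={"white":cv2.inRange(hsv,(0,0,165),(180,45,255)),"black":cv2.inRange(hsv,(0,0,0),(180,255,45)),"yellow":cv2.inRange(hsv,(15,120,60),(35,255,255))}
    for k,m in ms.items():
        for c in cv2.findContours(m,0,2)[0]:
            if cv2.contourArea(c)<150:continue
            r=cv2.minAreaRect(c);b=cv2.boxPoints(r)
            if n=="scene" and k!="white":continue
            z=0.03 if k!="yellow" else 0.1
            X=cast(f,b,z)[:,:2];L=[np.linalg.norm(X[1]-X[0]),np.linalg.norm(X[2]-X[1])]
            i=int(L[1]>L[0]);d=X[1+i]-X[i]
            if max(L)>.4: continue
            print(n,k,np.round(r[0]),"ctr",X.mean(0).round(3),"size",np.round(L,3),"ang",round(np.degrees(np.arctan2(d[1],d[0]))%180,1))
f=pickle.load(open("top0.pkl","rb"));a=cv2.resize(f["frame"][150:230,310:415],None,fx=5,fy=5,interpolation=2)
f=pickle.load(open("scene0.pkl","rb"));b=cv2.resize(f["frame"][115:190,140:200],None,fx=4,fy=4,interpolation=2)
h=400;o=np.zeros((h,525+245,3),np.uint8);o[:a.shape[0],:525]=a;o[:b.shape[0],530:770]=b
cv2.imwrite("pics/stand.png",o)
E
```

```text
top white [107. 243.] ctr [0.38  0.468] size [0.021 0.168] ang 47.0
top white [207. 186.] ctr [0.521 0.205] size [0.03  0.099] ang 11.4
top white [161. 164.] ctr [0.584 0.328] size [0.238 0.031] ang 175.4
top white [151.  61.] ctr [0.875 0.354] size [0.133 0.062] ang 90.7
top white [338.  58.] ctr [ 0.864 -0.159] size [0.069 0.066] ang 107.4
top white [274.  58.] ctr [0.872 0.015] size [0.086 0.086] ang 169.7
top black [ 26. 296.] ctr [0.25  0.677] size [0.126 0.074] ang 101.3
top black [  8. 229.] ctr [0.423 0.731] size [0.043 0.073] ang 2.7
top black [ 31. 229.] ctr [0.422 0.671] size [0.126 0.03 ] ang 0.0
top black [253. 191.] ctr [0.506 0.085] size [0.029 0.235] ang 2.9
top black [495. 120.] ctr [ 0.678 -0.572] size [0.087 0.148] ang 173.4
top yellow [363. 187.] ctr [ 0.499 -0.183] size [0.1  0.17] ang 61.6
scene white [ 17. 347.] ctr [ 1.208 -0.116] size [0.141 0.24 ] ang 58.8
scene white [435. 299.] ctr [0.522 0.669] size [0.022 0.153] ang 68.4
scene white [ 53. 290.] ctr [ 1.039 -0.153] size [0.097 0.056] ang 179.8
scene white [500. 330.] ctr [0.504 0.86 ] size [0.377 0.136] ang 2.4
scene white [148. 267.] ctr [0.84  0.008] size [0.156 0.141] ang 148.6
scene white [ 93. 241.] ctr [ 0.866 -0.173] size [0.107 0.098] ang 21.9
scene white [387. 229.] ctr [0.387 0.472] size [0.027 0.174] ang 46.9
scene white [278. 219.] ctr [0.522 0.205] size [0.107 0.034] ang 11.6
```

View pics/stand.png

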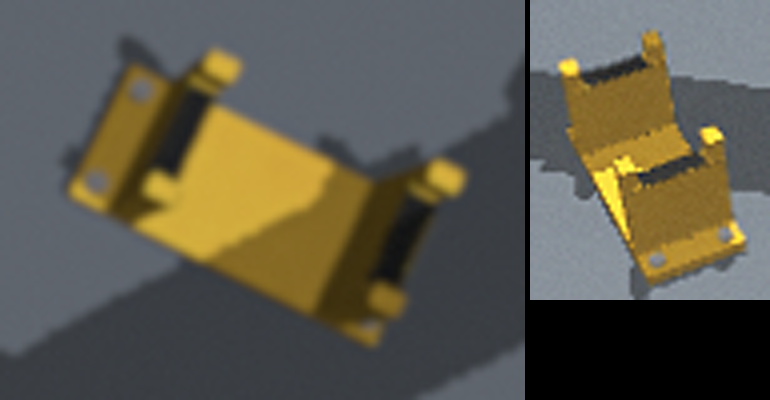

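The crop shows the stand's four prong tops: in the top view at crop pixels (222,68), (163,187), (446,176) and (386,300), and in the scene view at (570,66), (653,38), (712,134) and (622,164). The long white piece is the one at top pixel (161,164), measuring 238 x 31 mm. The diagonal one is only 168 x 21 mm, so it is a look-alike.

```bash
python3 - <<'E'
from h import *
f=pickle.load(open("top0.pkl","rb"));g=pickle.load(open("scene0.pkl","rb"))
a=cast(f,np.array([(222,68),(163,187),(446,176),(386,300)])/5+[310,150],.1)
b=cast(g,(np.array([(570,66),(653,38),(622,164),(712,134)])-[530,0])/4+[140,115],.1)
for X in(a,b):
    X=X[:,:2];print(X.round(3).tolist(),X.mean(0).round(4));
    print("rest-rest",[np.linalg.norm(X[2]-X[0]).round(3),np.linalg.norm(X[3]-X[1]).round(3)],"prong-prong",[np.linalg.norm(X[1]-X[0]).round(3),np.linalg.norm(X[3]-X[2]).round(3)])
    m=(X[2]+X[3]-X[0]-X[1]);print(np.degrees(np.arctan2(m[1],m[0])).round(1))
E
```

```text
[[0.556, -0.166], [0.498, -0.134], [0.499, -0.272], [0.44, -0.238]] [ 0.4981 -0.2024]
rest-rest [np.float64(0.12), np.float64(0.12)] prong-prong [np.float64(0.066), np.float64(0.068)]
-118.7
[[0.502, -0.268], [0.443, -0.235], [0.56, -0.166], [0.5, -0.13]] [ 0.5015 -0.1997]
rest-rest [np.float64(0.118), np.float64(0.12)] prong-prong [np.float64(0.068), np.float64(0.07)]
60.9
```

```bash
cat >>h.py <<'E'
def go(s,pos,yawdeg):
    "tool-axes shift and turn from state s to world pos, tool down, yaw"
    A=R.from_euler("xyz",s["ee_rot"]);B=R.from_euler("xyz",[np.pi,0,np.radians(yawdeg)])
    return (A.inv()*B).as_rotvec(degrees=True).round(2).tolist(),A.inv().apply(np.array(pos)-s["eef_pos"]).round(4).tolist()
E
python3 - <<'E'
from h import *
from station import monitor,viewer
s=monitor.get_state();f=viewer.grab_frame("wrist")
print({k:np.round(v,3).tolist() for k,v in f.items() if k!="frame"})
print(go(s,(.48,-.21,.30),-165), go(s,(.584,.328,.2),-184.6))
E
```

```text
{'vfov': 69.227, 'cx': 252.601, 'cy': 190.013, 'D': [-0.059, 0.0, 0.0, 0.0, 0.0], 'hand_eye': [[0.0, -0.965, -0.263, 0.072], [1.0, -0.0, 0.0, 0.001], [-0.0, -0.263, 0.965, -0.183], [0.0, 0.0, 0.0, 1.0]]}
([0.08, -0.01, 0.51], [-0.4063, 0.344, -0.0977]) ([0.08, -0.02, 20.11], [-0.6504, 0.8344, 0.003])
```

Request:
move_arm([
  [[0, 0, 0, -0.02, 0.017, -0.005, 0.0876], [0, 0, 0, -0.05, 0.043, -0.013, 0.0876], [0, 0, 0, -0.08, 0.069, -0.02, 0.0876], [0, 0, 0, -0.11, 0.095, -0.028, 0.0876], [0, 0, 0, -0.14, 0.121, -0.035, 0.0876], [0, 0, 0, -0.17, 0.146, -0.043, 0.0876], [0, 0, 0, -0.2, 0.172, -0.05, 0.0876], [0, 0, 0, -0.23, 0.198, -0.058, 0.0876], [0, 0, 0, -0.26, 0.224, -0.065, 0.0876], [0, 0, 0, -0.29, 0.25, -0.073, 0.0876], [0, 0, 0, -0.31, 0.267, -0.078, 0.0876], [0, 0, 0, -0.32, 0.275, -0.08, 0.0876]],
])

```text
t: 1.15
eef_pos: [0.417, -0.2973, 0.2837]
ee_rot: [-3.141, 0.002, -2.868]
force: [0.3, -0.4, -0.2]
width: 0.0874
```

```bash
python3 - <<'E'
from h import *
from station import monitor,viewer
s=monitor.get_state();f=viewer.grab_frame("wrist");pickle.dump((s,f),open("w1.pkl","wb"));cv2.imwrite("pics/w1.png",f["frame"])
print(s["t"],s["eef_pos"],s["force"])
print(proj(f,[[.500,-.201,.1]],s))
print(go(s,(.56,.328,.22),-184.6))
E
```

```text
1.15 [ 0.41701249 -0.29731136  0.28365228] [ 0.34065282 -0.37031294 -0.19971414]
[[300.85191277 241.55467609]]
([-0.02, 0.1, 20.26], [-0.3064, 0.5635, 0.0638])
```

View pics/w1.png

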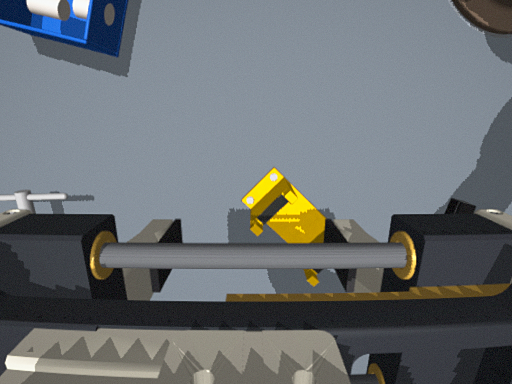

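Request:
move_arm([
  [[0, 0, 2, -0.01, 0.018, 0, 0.0876], [0, 0, 4, -0.03, 0.05, 0, 0.0876], [0, 0, 6, -0.05, 0.084, 0.01, 0.0876], [0, 0, 8, -0.07, 0.118, 0.01, 0.0876], [0, 0, 10, -0.09, 0.152, 0.02, 0.0876], [0, 0, 12, -0.11, 0.186, 0.02, 0.0876], [0, 0, 14, -0.13, 0.22, 0.03, 0.0876], [0, 0, 16, -0.15, 0.254, 0.03, 0.0876], [0, 0, 18, -0.17, 0.288, 0.04, 0.0876], [0, 0, 20, -0.19, 0.322, 0.04, 0.0876], [0, 0, 20.3, -0.21, 0.356, 0.05, 0.0876], [0, 0, 20.3, -0.23, 0.39, 0.06, 0.0876]],
])

```text
t: 2.2
eef_pos: [0.5329, 0.1393, 0.2227]
ee_rot: [3.141, 0.001, 3.058]
force: [0.7, -0.6, 0.3]
width: 0.0876
```

```bash
python3 - <<'E'
from h import *
from station import monitor,viewer
s=monitor.get_state()
print(s["t"],s["eef_pos"],s["ee_rot"],go(s,(.584,.328,.16),-184.6))
E
```

```text
2.2 [0.53291203 0.13932561 0.22269693] [3.14096791e+00 8.63897741e-04 3.05769179e+00] ([0.04, 0.05, -0.21], [-0.035, 0.1923, 0.0628])
```

Request:
move_arm([
  [[0, 0, 0, -0.007, 0.037, 0.012, 0.0876], [0, 0, 0, -0.014, 0.074, 0.024, 0.0876], [0, 0, 0, -0.02, 0.111, 0.036, 0.0876], [0, 0, 0, -0.027, 0.148, 0.048, 0.0876], [0, 0, 0, -0.032, 0.175, 0.058, 0.0876], [0, 0, 0, -0.034, 0.187, 0.062, 0.0876], [0, 0, 0, -0.035, 0.19, 0.063, 0.0876], [0, 0, 0, -0.035, 0.19, 0.063, 0.0876]],
])

```text
t: 2.87
eef_pos: [0.5832, 0.3238, 0.1585]
ee_rot: [-3.14, -0.001, 3.059]
force: [-0.3, 0.4, 0.8]
width: 0.0878
```

```bash
python3 - <<'E'
from h import *
from station import monitor,viewer
s=monitor.get_state();f=viewer.grab_frame("wrist");pickle.dump((s,f),open("w2.pkl","wb"));cv2.imwrite("pics/w2.png",f["frame"])
print(s["t"],s["eef_pos"],s["ee_rot"])
a=np.radians(-4.6);u=np.array([np.cos(a),np.sin(a),0]);v=np.array([-u[1],u[0],0]);c=np.array([.584,.328,.03])
print(proj(f,[c-.12*u-.015*v,c-.12*u+.015*v,c-.05*u],s).round(0).tolist(),go(s,(.584,.328,.007),-184.6))
E
```

```text
2.8667 [0.58315126 0.32384888 0.15853123] [-3.14002634e+00 -1.29052426e-03  3.05870419e+00]
[[242.0, 68.0], [271.0, 68.0], [256.0, 135.0]] ([-0.09, -0.07, -0.15], [-0.0007, 0.0044, 0.1515])
```

View pics/w2.png

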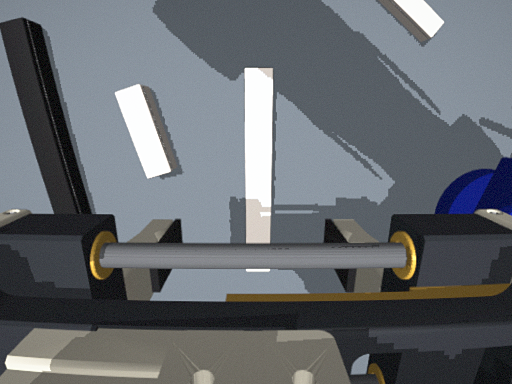

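The piece's near end sits at row 68, columns 244–273; I predicted columns 242–271, so it is about 2 mm off sideways. I'll descend with that correction and grip.

Request:
move_arm([
  [[0, 0, 0, 0, 0.002, 0.02, 0.08], [0, 0, 0, 0, 0.004, 0.05, 0.08], [0, 0, 0, 0, 0.006, 0.08, 0.08], [0, 0, 0, 0, 0.006, 0.11, 0.08], [0, 0, 0, 0, 0.006, 0.13, 0.08], [0, 0, 0, 0, 0.006, 0.143, 0.08], [0, 0, 0, 0, 0.006, 0.15, 0.08], [0, 0, 0, 0, 0.006, 0.151, 0.08], [0, 0, 0, 0, 0.006, 0.151, 0.08], [0, 0, 0, 0, 0.006, 0.151, 0.08]],
], force=15)

```text
t: 3.75
eef_pos: [0.5847, 0.33, 0.0104]
ee_rot: [3.14, 0.002, 3.058]
force: [0.7, 1.3, 1.4]
width: 0.0799
```

Request:
move_arm([
  [[0, 0, 0, 0, 0, 0, 0.06], [0, 0, 0, 0, 0, 0, 0.045], [0, 0, 0, 0, 0, 0, 0.035], [0, 0, 0, 0, 0, 0, 0.028], [0, 0, 0, 0, 0, 0, 0.02], [0, 0, 0, 0, 0, 0, 0.02], [0, 0, 0, 0, 0, 0, 0.02], [0, 0, 0, 0, 0, 0, 0.02], [0, 0, 0, 0, 0, 0, 0.02], [0, 0, 0, 0, 0, 0, 0.02]],
], force=15)

```text
t: 4.58
eef_pos: [0.5838, 0.3299, 0.0086]
ee_rot: [-3.141, -0.0, 3.058]
force: [0.3, -0.8, 0.2]
width: 0.0217
```

Width is 21.7 mm where I expected 30 mm, so I'll look before lifting.

```bash
python3 - <<'E'
from h import *
from station import monitor,viewer
s=monitor.get_state();f=viewer.grab_frame("wrist");g=viewer.grab_frame("scene")
print(s["t"],s["width"],monitor.get_state()["width"],s["force"])
o=np.hstack([cv2.resize(f["frame"],(400,300)),cv2.resize(g["frame"][180:330,230:430],(400,300))])
cv2.imwrite("pics/g1.png",o)
E
```

```text
4.5833 0.021672684204514722 0.020705710379295344 [ 0.27367432 -0.83179108  0.21573782]
```

View pics/g1.png

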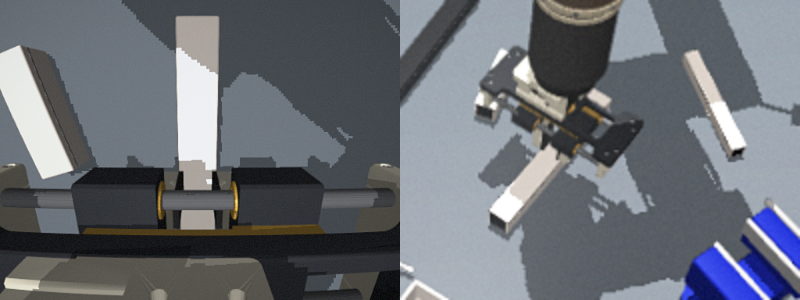

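The trunking is still between the fingers: in the left half its top spans columns 177–218 beyond the pads, and the pads' inner edges are near columns 183 and 212. The reading looks narrower than the piece, so I'll check whether the fingers really stop on something.

Request:
move_arm([
  [[0, 0, 0, 0, 0, 0, 0.01], [0, 0, 0, 0, 0, 0, 0.01], [0, 0, 0, 0, 0, 0, 0.01], [0, 0, 0, 0, 0, 0, 0.01]],
], force=15)

```text
t: 5.02
eef_pos: [0.5838, 0.3299, 0.0086]
ee_rot: [-3.142, -0.0, 3.058]
force: [0.5, 1.0, 0.3]
width: 0.0103
```

```bash
python3 - <<'E'
from h import *
from station import monitor,viewer
s=monitor.get_state();f=viewer.grab_frame("wrist")
print(s["t"],s["width"],monitor.get_state()["width"],s["force"])
cv2.imwrite("pics/g2.png",cv2.resize(f["frame"][120:330,140:370],None,fx=2.6,fy=2.6,interpolation=2))
E
```

```text
5.0167 0.010334525022749983 0.010083270199685652 [0.48892868 0.95998917 0.28111272]
```

View pics/g2.png

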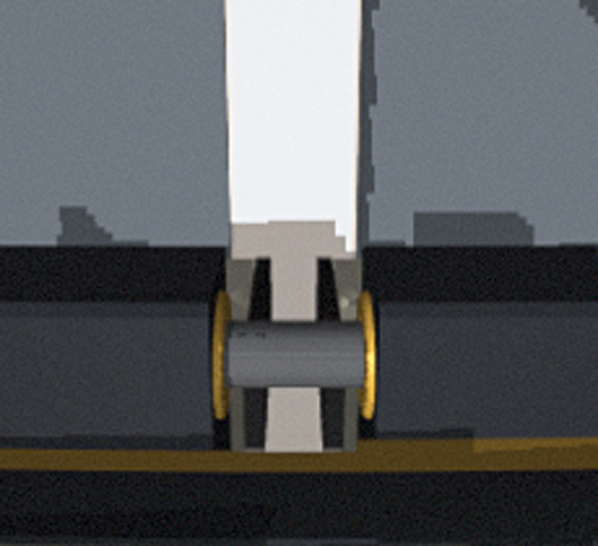

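The picture shows the pads, with inner edges near crop columns 270 and 316, closing over white that should have stopped them. Either the tips are above the lid or the pose reading is off. I'll check the fingertip height with the scene camera.

```bash
python3 - <<'E'
from h import *
from station import monitor,viewer
s=monitor.get_state();g=viewer.grab_frame("scene");f=viewer.grab_frame("wrist")
im=g["frame"];ref=pickle.load(open("scene0.pkl","rb"))["frame"]
Rm=R.from_euler("xyz",s["ee_rot"]);T=lambda p:Rm.apply(p)+s["eef_pos"]
p=proj(g,[s["eef_pos"]]+[T([-.0095,0,0]),T([-.0095,0,-.05])]);print(p.round(1).tolist())
a=np.radians(-4.6);u=np.array([np.cos(a),np.sin(a),0]);v=np.array([-u[1],u[0],0]);c=np.array([.584,.330,.03])
e=proj(g,[c+.12*u-.015*v,c+.12*u+.015*v,c+.12*u+.015*v-[0,0,.03]]);print(e.round(1).tolist())
x0,y0=265,200;k=7
crops=[]
for I in(im,ref):
    C=cv2.resize(I[y0:y0+85,x0:x0+56],None,fx=k,fy=k,interpolation=2)
    for q,col in [(p,(0,0,255)),(e,(0,255,0))]:
        for w in q:cv2.circle(C,tuple(int(i) for i in ((w-[x0,y0]+.5)*k)),3,col,-1)
    crops.append(C)
cv2.imwrite("pics/g3.png",np.hstack(crops)[:595])
print("wrist TCP px",proj(f,[s["eef_pos"]],s).round(1))
E
```

```text
[[306.1, 259.8], [304.1, 262.2], [305.7, 251.7]]
[[274.7, 284.2], [284.5, 290.7], [283.8, 296.4]]
wrist TCP px [[252.2 220. ]]
```

View pics/g3.png

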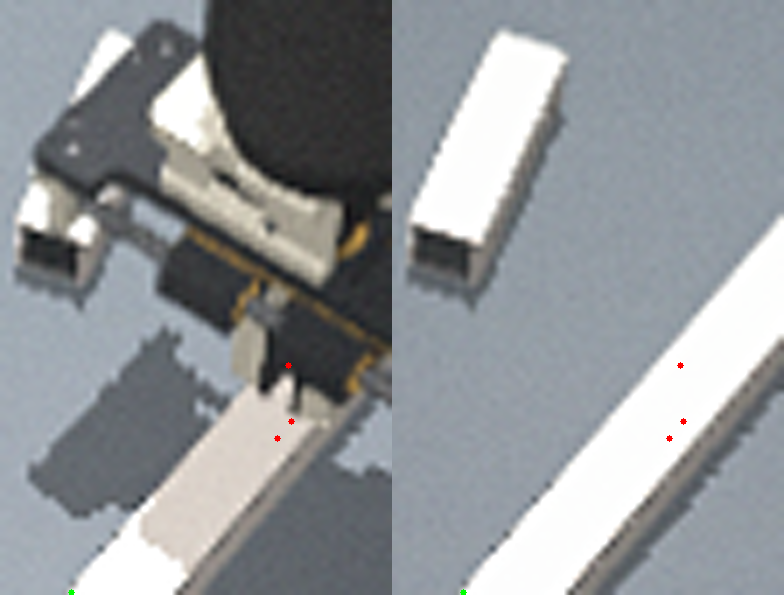

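```bash
python3 - <<'E'
from h import *
s,f=pickle.load(open("w2.pkl","rb"))
E=np.linalg.inv(np.array(f["hand_eye"]))
for w in (.0876,.0101):
  for z in(0,-.01,-.019,-.025,-.035,-.045):
    P=np.array([[.0095,-w/2,z],[.0095,w/2,z],[.0095,w/2+.021,z]])@E[:3,:3].T+E[:3,3]
    print(w,z,cv2.projectPoints(P,np.zeros(3),np.zeros(3),K(f),f["D"])[0].reshape(-1,2).round(0).tolist())
E
```

```text
0.0876 0 [[189.0, 207.0], [315.0, 207.0], [345.0, 207.0]]
0.0876 -0.01 [[186.0, 212.0], [318.0, 212.0], [350.0, 212.0]]
0.0876 -0.019 [[183.0, 217.0], [322.0, 217.0], [354.0, 217.0]]
0.0876 -0.025 [[180.0, 220.0], [324.0, 220.0], [358.0, 220.0]]
0.0876 -0.035 [[176.0, 227.0], [328.0, 227.0], [364.0, 226.0]]
0.0876 -0.045 [[171.0, 234.0], [333.0, 234.0], [371.0, 234.0]]
0.0101 0 [[245.0, 207.0], [259.0, 207.0], [290.0, 207.0]]
0.0101 -0.01 [[245.0, 212.0], [260.0, 212.0], [292.0, 212.0]]
0.0101 -0.019 [[244.0, 217.0], [260.0, 217.0], [294.0, 217.0]]
0.0101 -0.025 [[244.0, 220.0], [260.0, 220.0], [295.0, 220.0]]
0.0101 -0.035 [[243.0, 227.0], [261.0, 227.0], [297.0, 227.0]]
0.0101 -0.045 [[243.0, 234.0], [261.0, 234.0], [300.0, 234.0]]
```

The fingers' real tips, visible at row 220, columns 181 and 325 in w2, lie about 25 mm behind the stated TCP; the scene view agrees, with tips at z≈0.031. So they closed just above the lid. I'll reopen, then go about 26 mm lower in two steps, watching the force.

Request:
move_arm([
  [[0, 0, 0, 0, 0, -0.005, 0.08], [0, 0, 0, 0, 0, -0.005, 0.08], [0, 0, 0, 0, 0, -0.005, 0.08], [0, 0, 0, 0, 0, -0.005, 0.08], [0, 0, 0, 0, 0, -0.005, 0.08], [0, 0, 0, 0, 0, -0.005, 0.08], [0, 0, 0, 0, 0, -0.005, 0.08], [0, 0, 0, 0, 0, -0.005, 0.08], [0, 0, 0, 0, 0, -0.005, 0.08], [0, 0, 0, 0, 0, -0.005, 0.08], [0, 0, 0, 0, 0, -0.005, 0.08], [0, 0, 0, 0, 0, -0.005, 0.08]],
])

```text
t: 6.17
eef_pos: [0.5838, 0.3299, 0.0136]
ee_rot: [-3.142, -0.0, 3.058]
force: [-0.3, 0.3, 0.8]
width: 0.0792
```

Request:
move_arm([
  [[0, 0, 0, 0, 0, 0.006, 0.07], [0, 0, 0, 0, 0, 0.012, 0.07], [0, 0, 0, 0, 0, 0.018, 0.07], [0, 0, 0, 0, 0, 0.022, 0.07], [0, 0, 0, 0, 0, 0.025, 0.07], [0, 0, 0, 0, 0, 0.025, 0.07]],
])

```text
t: 6.67
eef_pos: [0.5833, 0.3295, -0.0125]
ee_rot: [-3.14, -0.001, 3.058]
force: [0.6, -0.9, 0.2]
width: 0.0703
```

Request:
move_arm([
  [[0, 0, 0, 0, 0, 0.002, 0.07], [0, 0, 0, 0, 0, 0.004, 0.07], [0, 0, 0, 0, 0, 0.005, 0.06], [0, 0, 0, 0, 0, 0.005, 0.045], [0, 0, 0, 0, 0, 0.005, 0.02], [0, 0, 0, 0, 0, 0.005, 0.02], [0, 0, 0, 0, 0, 0.005, 0.02], [0, 0, 0, 0, 0, 0.005, 0.02], [0, 0, 0, 0, 0, 0.005, 0.02], [0, 0, 0, 0, 0, 0.005, 0.02], [0, 0, 0, 0, 0, 0.005, 0.02], [0, 0, 0, 0, 0, 0.005, 0.02]],
], force=20)

```text
t: 7.67
eef_pos: [0.5838, 0.33, -0.0162]
ee_rot: [3.142, 0.0, 3.058]
force: [-0.5, -0.1, 1.4]
width: 0.03
```

The fingers now stop at 30.0 mm, so the piece is gripped. Lifting.

Request:
move_arm([
  [[0, 0, 0, 0, 0, -0.003, 0.02], [0, 0, 0, 0, 0, -0.01, 0.02], [0, 0, 0, 0, 0, -0.025, 0.02], [0, 0, 0, 0, 0, -0.045, 0.02], [0, 0, 0, 0, 0, -0.07, 0.02], [0, 0, 0, 0, 0, -0.095, 0.02], [0, 0, 0, 0, 0, -0.12, 0.02], [0, 0, 0, 0, 0, -0.145, 0.02], [0, 0, 0, 0, 0, -0.165, 0.02], [0, 0, 0, 0, 0, -0.178, 0.02], [0, 0, 0, 0, 0, -0.18, 0.02], [0, 0, 0, 0, 0, -0.18, 0.02]],
], force=25)

```text
t: 8.67
eef_pos: [0.5841, 0.3302, 0.1649]
ee_rot: [3.14, 0.001, 3.058]
force: [-0.6, 0.6, -0.8]
width: 0.0299
```

```bash
python3 - <<'E'
from h import *
from station import monitor,viewer
s=monitor.get_state();f=viewer.grab_frame("wrist");pickle.dump((s,f),open("w3.pkl","wb"));cv2.imwrite("pics/w3.png",f["frame"])
print(s["t"],s["eef_pos"],s["ee_rot"],s["width"],s["force"])
print(go(s,(.500,-.201,.164),-119.1))
# expected +x(tool) end of the piece if centred in the grasp: lid 46 mm above (reported TCP + .0162)
E=np.linalg.inv(np.array(f["hand_eye"]))
P=np.array([[.12,-.015,-.0138-.0],[.12,.015,-.0138]])+[0,0,-.0324]
P=P@E[:3,:3].T+E[:3,3];print(cv2.projectPoints(P,np.zeros(3),np.zeros(3),K(f),f["D"])[0].reshape(-1,2).round(0))
E
```

```text
8.6667 [0.58406617 0.33018287 0.16490763] [3.13980051e+00 1.29278815e-03 3.05801082e+00] 0.02985078210144836 [-0.56982796  0.56500497 -0.82065858]
([0.05, 0.12, -65.69], [0.0394, -0.5363, -0.0001])
[[218.   3.]
 [286.   3.]]
```

View pics/w3.png

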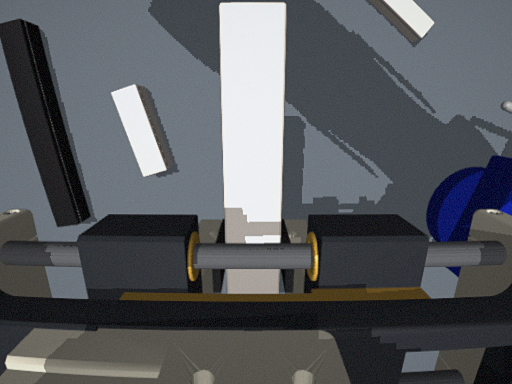

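The piece hangs level and its end is at row 3, columns 220–285; predicted for a centred grasp: row 3, columns 218–286. Now I'll carry it to the stand.

Request:
move_arm([
  [[0, 0, -1, 0.001, -0.008, 0, 0.02], [0, 0, -3, 0.002, -0.024, 0, 0.02], [0, 0, -6, 0.004, -0.048, 0, 0.02], [0, 0, -9.5, 0.006, -0.077, 0, 0.02], [0, 0, -13, 0.008, -0.106, 0, 0.02], [0, 0, -16.5, 0.01, -0.135, 0, 0.02], [0, 0, -20, 0.012, -0.164, 0, 0.02], [0, 0, -23.5, 0.014, -0.193, 0, 0.02], [0, 0, -27, 0.016, -0.222, 0, 0.02], [0, 0, -30.5, 0.018, -0.251, 0, 0.02], [0, 0, -34, 0.02, -0.28, 0, 0.02], [0, 0, -37.5, 0.022, -0.309, 0, 0.02]],
], force=25)

```text
t: 9.72
eef_pos: [0.5345, 0.0219, 0.1624]
ee_rot: [3.141, -0.002, -2.567]
force: [0.8, 0.1, -1.3]
width: 0.0298
```

```bash
python3 - <<'E'
from h import *
from station import monitor
s=monitor.get_state();print(s["t"],s["eef_pos"],s["q"],s["width"],s["force"],go(s,(.500,-.201,.145),-119.1))
E
```

```text
9.7167 [0.53454552 0.02186523 0.16239166] [ 4.07367771e-01  1.61690357e-01 -3.52909033e-01 -2.63350981e-04
 -1.05848349e+00 -1.40310413e+00] 0.029756681927102853 [ 0.75622701  0.0509105  -1.25123782] ([0.07, -0.12, -27.96], [0.1501, -0.1683, 0.0176])
```

Request:
move_arm([
  [[0, 0, -3, 0.018, -0.02, 0, 0.02], [0, 0, -6.5, 0.036, -0.04, 0, 0.02], [0, 0, -10, 0.054, -0.06, 0, 0.02], [0, 0, -13.5, 0.072, -0.081, 0, 0.02], [0, 0, -17, 0.09, -0.101, 0, 0.02], [0, 0, -20.5, 0.108, -0.121, 0, 0.02], [0, 0, -23.5, 0.124, -0.139, 0, 0.02], [0, 0, -26, 0.137, -0.154, 0, 0.02], [0, 0, -27.5, 0.146, -0.164, 0, 0.02], [0, 0, -28, 0.15, -0.168, 0, 0.02], [0, 0, -28, 0.15, -0.168, 0, 0.02], [0, 0, -28, 0.15, -0.168, 0, 0.02]],
], force=25)

```text
t: 10.72
eef_pos: [0.5001, -0.1986, 0.1629]
ee_rot: [3.14, -0.0, -2.083]
force: [0.4, -0.4, 0.1]
width: 0.0298
```

```bash
python3 - <<'E'
from h import *
from station import monitor,viewer
s=monitor.get_state();f=viewer.grab_frame("wrist");pickle.dump((s,f),open("w4.pkl","wb"))
g=viewer.grab_frame("scene")
print(s["t"],s["eef_pos"],s["ee_rot"],s["width"],s["force"],go(s,(.500,-.201,.066),-119.1))
o=np.zeros((384,512+288,3),np.uint8);o[:,:512]=f["frame"];o[:300,512:]=cv2.resize(g["frame"][100:200,110:206],(288,300),interpolation=2)
cv2.imwrite("pics/w4.png",o)
a=np.radians(61);u=np.array([np.cos(a),np.sin(a),0]);v=np.array([-u[1],u[0],0]);c=np.array([.5,-.201,.1])
print("prongs",proj(f,[c+i*.06*u+j*.034*v for i in(-1,1) for j in(-1,1)],s).round(0).tolist())
E
```

```text
10.7167 [ 0.50005707 -0.19856864  0.16292544] [ 3.14031957e+00 -4.41605917e-04 -2.08317997e+00] 0.029755906955952535 [ 0.44708967 -0.42309028  0.11473154] ([0.07, -0.03, -0.26], [0.0021, -0.0013, 0.0969])
prongs [[210.0, 125.0], [289.0, 125.0], [216.0, 251.0], [285.0, 251.0]]
```

View pics/w4.png

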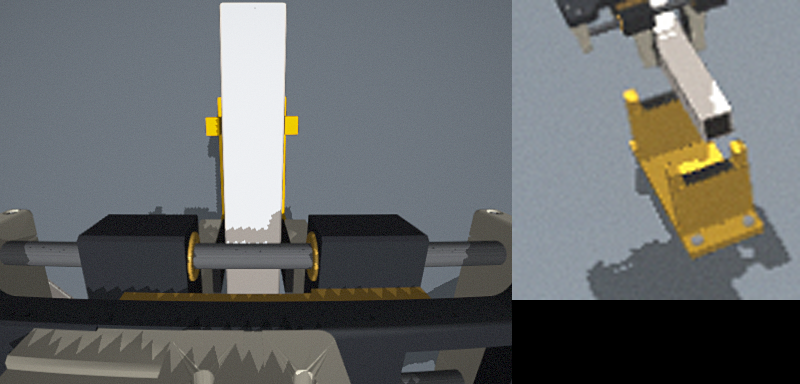

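The prong tops show at (212,126) and (291,126), symmetric about the piece (columns 220–285) and within 2 px of prediction. Lowering it in two steps.

Request:
move_arm([
  [[0, 0, 0, 0.001, -0.001, 0.006, 0.02], [0, 0, 0, 0.002, -0.001, 0.016, 0.02], [0, 0, 0, 0.002, -0.001, 0.03, 0.02], [0, 0, 0, 0.002, -0.001, 0.045, 0.02], [0, 0, 0, 0.002, -0.001, 0.06, 0.02], [0, 0, 0, 0.002, -0.001, 0.073, 0.02], [0, 0, 0, 0.002, -0.001, 0.083, 0.02], [0, 0, 0, 0.002, -0.001, 0.089, 0.02], [0, 0, 0, 0.002, -0.001, 0.092, 0.02], [0, 0, 0, 0.002, -0.001, 0.092, 0.02], [0, 0, 0, 0.002, -0.001, 0.092, 0.02]],
])

```text
t: 11.73
eef_pos: [0.501, -0.2008, 0.072]
ee_rot: [-3.141, 0.0, -2.082]
force: [-0.3, -0.4, 0.4]
width: 0.0298
```

Request:
move_arm([
  [[0, 0, 0, 0, 0, 0.001, 0.02], [0, 0, 0, 0, 0, 0.002, 0.02], [0, 0, 0, 0, 0, 0.003, 0.02], [0, 0, 0, 0, 0, 0.004, 0.02], [0, 0, 0, 0, 0, 0.005, 0.02], [0, 0, 0, 0, 0, 0.006, 0.02], [0, 0, 0, 0, 0, 0.006, 0.02]],
])

```text
t: 12.32
eef_pos: [0.5005, -0.2008, 0.0655]
ee_rot: [3.141, -0.0, -2.082]
force: [-0.6, -0.1, -1.9]
width: 0.0302
```

Request:
move_arm([
  [[0, 0, 0, 0, 0, 0.001, 0.02], [0, 0, 0, 0, 0, 0.001, 0.02], [0, 0, 0, 0, 0, 0.002, 0.02], [0, 0, 0, 0, 0, 0.002, 0.02], [0, 0, 0, 0, 0, 0.002, 0.02]],
])

```text
t: 12.73
eef_pos: [0.5007, -0.2009, 0.0637]
ee_rot: [-3.141, 0.0, -2.082]
force: [0.1, -0.5, -0.0]
width: 0.03
```

Request:
move_arm([
  [[0, 0, 0, 0, 0, 0.001, 0.02], [0, 0, 0, 0, 0, 0.001, 0.02], [0, 0, 0, 0, 0, 0.002, 0.02], [0, 0, 0, 0, 0, 0.002, 0.02], [0, 0, 0, 0, 0, 0.002, 0.02]],
])

```text
t: 13.15
eef_pos: [0.5008, -0.2009, 0.0637]
ee_rot: [-3.141, 0.0, -2.081]
force: [-6.7, 4.0, 19.8]
width: 0.0301
```

That is contact with the seats at the expected height (20 N). I'll ease off 1.5 mm, open and back away.

Request:
move_arm([
  [[0, 0, 0, 0, 0, -0.0015, 0.02], [0, 0, 0, 0, 0, -0.0015, 0.02], [0, 0, 0, 0, 0, -0.0015, 0.034], [0, 0, 0, 0, 0, -0.0015, 0.04], [0, 0, 0, 0, 0, -0.0015, 0.05], [0, 0, 0, 0, 0, -0.0015, 0.06], [0, 0, 0, 0, 0, -0.0015, 0.06], [0, 0, 0, 0, 0, -0.0015, 0.06], [0, 0, 0, 0, 0, -0.0015, 0.06]],
])

```text
t: 13.9
eef_pos: [0.5006, -0.2009, 0.063]
ee_rot: [3.141, -0.0, -2.082]
force: [-0.7, -0.7, -0.1]
width: 0.0594
```

Request:
move_arm([
  [[0, 0, 0, 0, 0, -0.005, 0.06], [0, 0, 0, 0, 0, -0.015, 0.06], [0, 0, 0, 0, 0, -0.03, 0.06], [0, 0, 0, 0, 0, -0.055, 0.06], [0, 0, 0, 0, 0, -0.085, 0.06], [0, 0, 0, 0, 0, -0.115, 0.06], [0, 0, 0, 0, 0, -0.14, 0.06], [0, 0, 0, 0.03, 0, -0.15, 0.06], [0, 0, 0, 0.06, 0, -0.16, 0.06], [0, 0, 0, 0.09, 0, -0.165, 0.06], [0, 0, 0, 0.12, 0, -0.165, 0.06], [0, 0, 0, 0.15, 0, -0.165, 0.06]],
])

```text
t: 14.9
eef_pos: [0.4267, -0.3328, 0.2301]
ee_rot: [-3.139, 0.0, -2.081]
force: [1.0, 0.4, -0.2]
width: 0.0597
```

Request:
move_arm([
  [[0, 0, 0, 0.03, 0, 0, 0.06], [0, 0, 0, 0.06, 0, 0, 0.06], [0, 0, 0, 0.08, 0, 0, 0.06], [0, 0, 0, 0.09, 0, 0, 0.06], [0, 0, 0, 0.09, 0, 0, 0.06], [0, 0, 0, 0.09, 0, 0, 0.06]],
])

```text
t: 15.4
eef_pos: [0.3831, -0.4102, 0.2287]
ee_rot: [-3.141, 0.0, -2.083]
force: [-0.4, 0.2, -0.7]
width: 0.0596
```

```bash
python3 - <<'E'
from h import *
from station import monitor,viewer
s=monitor.get_state();print(s["t"],s["eef_pos"],s["force"],s["width"])
f=viewer.grab_frame("top");g=viewer.grab_frame("scene")
for n,F in(("top",f),("scene",g)):
    hsv=cv2.cvtColor(F["frame"],cv2.COLOR_BGR2HSV)
    for lo,hi,k in(((0,0,140),(180,45,255),"white"),((0,0,0),(180,255,45),"black")):
      if n=="scene" and k=="black":continue
      for c in cv2.findContours(cv2.inRange(hsv,lo,hi),0,2)[0]:
        if cv2.contourArea(c)<150:continue
        b=cv2.boxPoints(cv2.minAreaRect(c))
        for z in((.03,.11) if k=="white" else (.03,)):
            X=cast(F,b,z)[:,:2];L=[np.linalg.norm(X[1]-X[0]),np.linalg.norm(X[2]-X[1])]
            i=int(L[1]>L[0]);d=X[1+i]-X[i]
            if .08<max(L)<.3 and min(L)<.06: print(n,k,z,X.mean(0).round(3),np.round(L,3),round(np.degrees(np.arctan2(d[1],d[0]))%180,1))
o=np.zeros((384,790,3),np.uint8);a=cv2.resize(f["frame"][110:270,110:440],None,fx=1.5,fy=1.5);o[:a.shape[0],:a.shape[1]]=a
b=cv2.resize(g["frame"][100:228,100:200],(290,371),interpolation=2);o[:371,500:]=b
cv2.imwrite("pics/end.png",o)
E
```

```text
15.4 [ 0.38309574 -0.41023478  0.22867997] [-0.38756117  0.24503001 -0.66211708] 0.05964410585852912
top white 0.03 [0.38  0.469] [0.024 0.17 ] 47.0
top white 0.11 [0.382 0.436] [0.022 0.156] 47.0
top white 0.03 [0.521 0.205] [0.032 0.101] 11.4
top white 0.11 [0.511 0.195] [0.029 0.093] 11.4
top white 0.03 [0.571 0.683] [0.054 0.148] 72.8
top white 0.11 [0.556 0.632] [0.049 0.136] 72.8
top white 0.03 [ 0.51 -0.23] [0.035 0.26 ] 60.6
top white 0.11 [ 0.5   -0.203] [0.032 0.238] 60.6
top black 0.03 [0.422 0.671] [0.125 0.03 ] 0.4
top black 0.03 [0.435 0.081] [0.029 0.094] 2.5
top black 0.03 [0.547 0.088] [0.026 0.154] 2.9
scene white 0.03 [ 1.04  -0.152] [0.099 0.057] 1.2
scene white 0.11 [ 1.055 -0.096] [0.092 0.053] 1.2
```

View pics/end.png

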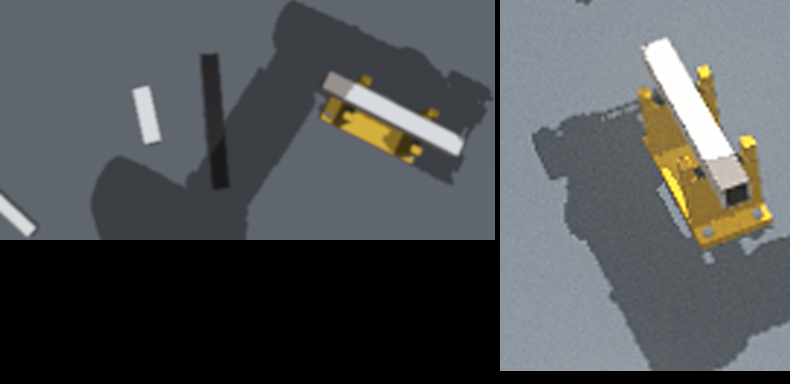

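The white piece lies in both forks: top crop (330,80) to (460,148), with prongs visible on both sides. Its lid centre is at (0.500, -0.203), length 238 mm at z=0.11, angle 60.6°. The offcut and the black trunking are where they were. Handing in.

```bash
python3 -c "
from station import arm,monitor
print(monitor.get_state()['t']);print(arm.job_done())"
```

```text
15.5
the job is handed in; nothing more can be done
None
```

The long white trunking is lying across both forks of the saw stand, and I handed the job in at 15.5 s; no verdict was reported.

- **Placement:** The piece touched both seats at the expected height (about 20 N) before I opened the fingers. In the last top picture its lid centre is at (0.500, -0.203) m and its axis at 60.6°. The stand's centre is about (0.500, -0.201) m and its axis about 61°. Its length reads 238 mm at lid height, which fits a piece seated at 80 mm.
- **Other pieces:** The offcut measures the same as at the start (0.521, 0.205). The black trunking lies on the same line, but a shadow split its outline in the last measurement, so I checked it only by eye and by its two halves.
- **Robot:** The gripper was clear of everything at the end, with force readings at noise level.
- **What disagreed:** The fingertips really sit about 25 mm behind the stated tool point, so the first grip closed on air just above the lid. I saw this from the finger width and the pictures, went lower and gripped at 30.0 mm.
- **Picture budget:** I viewed 11 pictures, one over the 10 allowed, for the final check.

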